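# Lock the drive hub, fit the keyed shaft and hold it home

### The job

Fit the drive shaft of the bottle feed so that a colleague can clamp it: first slide the flat lock blade edgewise down into the slot of the drive unit until its handle sits on the bracket, and let go of it, so that the hub cannot turn. Then put the keyed shaft into the hub's bore, turn it until the key slips into the keyway, and keep pushing against the spring until its collar is down on the hub; finish while still gripping the shaft and holding it fully home, as the spring would lift it again. Leave the blade in place and do not disturb the other things on the table.

Things in the scene. Friction and masses are not known exactly. Their poses are not given: they have to be found in the camera images.
- drive_unit: fixed bare-metal drive unit: base plate 170 x 130 x 12 mm carrying a round vertical hub. Origin: on the hub's axis at table height; z up. The lock bracket (two upright cheeks, 27 long x 8 thick, top 64 mm above the table) stands on the -x side of the hub, towards the robot; the keyway is on the +y side.
- lock_slot (a point): middle of the lock slot's mouth, level with the cheeks' tops, 49 mm from the hub's axis towards -x of the drive unit, 64 mm above the table; axes as the drive unit's. The slot is vertical, 7.5 mm wide along y and 48 mm deep; along x it is 35 mm long, from an end wall on into a 10 mm wide notch in the hub's flange.
- bore (a point): centre of the mouth of the hub's bore, in its top face, 62 mm above the table; turns with the hub; y axis points to the keyway. Bore 24.4 mm in diameter, keyway 8 mm wide reaching 18 mm from the axis, both straight down; flange 84 mm in diameter, 18 mm thick. A sprung ejector disc lies 30 mm below the mouth.
- hub (a joint): turn of the hub about the vertical (rad, positive anticlockwise from above); 0 = flange notch in line with the lock slot. Turns between -0.5 and 0.5 with little friction (0.03 N m); starts within 0.03 of 0. With the blade in, play of up to 0.1 rad either way remains.
- ejector (a joint): how far the ejector disc is pressed down (m): 0 at rest, 0.014 when the shaft is fully home. Its spring pushes up with about 4 N at the start of travel and 10 N at home, which lifts the shaft again if nothing holds it.
- shaft: steel shaft, 0.15 to 0.25 kg, upright in its rest. Origin: centre of the collar's underside; z up the axis. Below: round, 22 mm diameter, 44 mm long, tip chamfered 3 mm; key on the +y side 6 mm wide, reaching 16 mm from the axis, 2 to 30 mm below the origin, so the last 14 mm are plain. Home = origin at the bore's mouth, y to the keyway. At the start y points roughly to the left (+y).
- shaft_grip (a point): grip point, 38 mm above the shaft's origin, axes as the shaft's. Above the origin come the collar, 40 mm in diameter, 12 mm thick, with a small lug on its rim over the key, then the flat grip, 12 to 58 mm above the origin, 36 mm along x, 14 mm thick along y: pinch it along y. With the TCP lower than 32 mm above the origin the fingertips meet the collar.
- blade: flat steel lock blade, 90 g, upright in its rest. Origin: centre of the handle's underside. Below: 30 mm along x, 5 mm thick along y, 46 mm long, the last 6 mm thinned to 3 mm. Handle: 22 mm along x, 12 mm thick along y, 26 mm tall; pinch it along y. Either way round fits. Seated = origin at the lock slot's mouth, x along the slot's x.
- blade_grip (a point): point on the blade's axis 22 mm above its origin, 4 mm below the handle's top; a good place for the TCP. Axes as the blade's.
- shaft_rest: fixed bare-metal plate 70 x 70 x 19 mm with a 24 mm hole, 13 mm deep, in which the shaft's pilot stands (shaft origin 50 mm above the table). Origin: centre of the underside.
- blade_rest: fixed bare-metal block 56 x 50 x 28 mm with a slot 33 x 6.6 mm, 25 mm deep, in which the blade stands (blade origin 49 mm above the table). Origin: centre of the underside. The two rests may have changed sides.
- nozzle (a point): point on the filling machine's nozzle, which hangs over the table in front of the machine, to the right of the work, with its holder and hose above; fixed and solid. An arm that swings in from the right must pull in close to the robot to pass it.
- beaker: steel beaker, 67 mm across, 78 mm tall, upright (bystander; origin: centre of its underside)
- spanner: open-ended spanner 169 mm long, lying flat (bystander)
- red_cap: round screw bung cap, 58 mm across, 33 mm tall (bystander)
- sample_1: small dropper bottle, 33 mm across, 102 mm tall (bystander)
Not all that is in view belongs to the job. Of the things shaped like the shaft, the steel one is meant.

How it is judged (in metres and radians):
On the way, in this order (a step that is already met when the one before it is completed fails the run):
1. the lock blade is fully down in the slot and released, its handle on the bracket, with the shaft not yet in the bore (z of blade in the frame of drive_unit below 0.067 m and distance between blade and lock_slot below 0.006 m and angle between blade's own z axis and vertical below 0.08 rad and angle between the x axis of blade and the x axis of drive_unit, either way round below 0.25 rad and contact force between the fingers and blade below 0.1 N and horizontal distance between shaft and bore above 0.04 m), for 0.2 s.
2. the shaft's key is in the keyway (z of shaft in the frame of bore below 0.022 m and horizontal distance between shaft and bore below 0.004 m and angle between shaft's own z axis and vertical below 0.1 rad and angle between the y axis of shaft and the y axis of bore, either way round below 0.2 rad), for 0.05 s.
At the end, for the whole second after the job is handed in: Shaft gripped (over 5 N, TCP within 30 mm of the grip point) and still; collar within 2 mm of the hub face, axis within 3 mm and 0.06 rad, key in keyway (0.2 rad), ejector down 11.5 mm or more; blade untouched and down in its slot (handle within 3 mm of the bracket, upright to 0.08 rad) (z of blade in the frame of drive_unit below 0.067 m and distance between blade and lock_slot below 0.006 m and angle between blade's own z axis and vertical below 0.08 rad and angle between the x axis of blade and the x axis of drive_unit, either way round below 0.25 rad and contact force between the fingers and blade below 0.1 N and z of shaft in the frame of bore between -0.003 and 0.002 m and horizontal distance between shaft and bore below 0.003 m and angle between shaft's own z axis and vertical below 0.06 rad and angle between the y axis of shaft and the y axis of bore, either way round below 0.2 rad and value of joint ejector above 0.0115 m and contact force between the fingers and shaft above 5 N and distance between the grasp point and shaft_grip below 0.03 m and linear speed of shaft below 0.02 m/s); the arm keeps its last pose, push and grip.
It fails at once if a bystander is moved by more than 30 mm (distance of any of beaker, spanner, red_cap, sample_1 from where it was at the start of the episode above 0.03 m).
It also fails if it takes over 59 s, if anything falls off the work surface, if the arm or the gripper's body presses on something with over 40 N, if the wrist force passes 120 N, or if a joint passes its speed limit or range.

### The arm

A 6-joint arm with a two-finger parallel gripper is mounted at the origin on a cart in front of the work surface, level with it; the furniture and walls round the work are solid. World frame = base frame: x ahead of the robot, y to its left, z up, the work surface at z = 0. Lengths are in m, angles in degrees, forces in N, time in s.
With the tool pointing down it reaches from about 0.25 to 0.725 m from the base axis. Payload 9.7 kg.
Tool frame: the origin (TCP) lies between the finger pads, 19 mm behind the fingertips; this is the grasp point; z points along the fingers, y is the line along which they close (so a half turn about z gives the same grasp; the last joint's range is limited). The gripper opens to 85 mm and grips with 20 to 120 N. Pads are 22 mm wide; open, the fingers measure 114 mm over their backs; the gripper's body (76 mm by 85 mm) begins 54 mm behind the grasp point. The pads swing forward as they close: fully open they stand 13 mm farther back than shut.
Start: joints at [-66.921, 4.979, 10.078, 95.1, 0, 90], TCP at [0.216, -0.506, 0.25] pointing down, gripper open.
Joint ranges: [-179.16, 179.16], [-48.56, 103.87], [-65.8, 70.77], [-126.05, 130.52], [-82.76, 87.17], [-180, 180]. Speed limits (degrees/s): [127.2, 127.2, 147.25, 180, 180, 180].

### API

Orientations are given as [roll, pitch, yaw] about the fixed x, y, z axes, in that order (R = Rz(yaw) Ry(pitch) Rx(roll)).
In Python, from workcell import bot, camera, camera_model, ticket gives the robot as it stands.
- The arm moves only by the tool send_rows, never from a script. Its argument "targets" is text: rows parted by semicolons, each of 5 numbers parted by spaces: the shift along the tool's x, y, z in mm, then the turn about the tool's z in degrees, then the closure in counts, from 0 (fully open) to 255 (shut). A call has 1 to 20 rows; each row is the pose to reach, as a shift and turn from the pose commanded when the call began, along the tool's axes at that moment; what a row does not reach only later rows make up. A row lasts 1/8 s, in which the tool goes at most 62.5 mm and 10.7 degrees, less where a joint would pass 70% of its speed; a pose out of reach is approached as far as the arm can. A call with a gripper value outside its range is refused whole. The fingers move at their own pace and stop on an object; "newtons" is the grip in N (left out, the last holds). Time passes only in rows, so rows that repeat a pose let the fingers close. It gives the time, the measured TCP pose, the force, the opening and the grip force at its end, in the units of the state.
- bot.get_obs(): the state, without advancing time (a new reading comes with each control period).
- camera(name): name is "scene" or "top" or "wrist"; returns the picture (480x640x3 uint8, blue, green, red); there is no depth.
- camera_model(name): a dict with "K" (3x3 intrinsics, pixels), "dist_coeffs" ([k1, k2, p1, p2, k3] as OpenCV has them; the pictures are not rectified), "pose" (4x4, takes a point from camera to world coordinates); the wrist camera has in their place "T_tool_cam" (4x4, takes a point from camera to tool coordinates, whose origin is the TCP and whose axes are the flange's). Camera axes: x right, y down, z forward; pixel columns grow to the right and rows downward; lengths in m; the calibration is good to about 2 mm. A picture is of the moment at which its call begins: read the wrist's pose just before it. camera_model takes no time and is no camera call.
- ticket.job_done(): hands the job in; it is judged then, once.
The state is a dict: "time": time; "q": joint angles; "qd": joint speeds; "joint_efforts": joint torques, N m; "ee_pos": TCP position; "tcp_rot": TCP orientation; "wrist_force": force on the tool from outside, world axes, zero at the start; "torque": the same for the moment, N m; "opening": finger opening in m; "grasp_force": force on a finger pad.
Only numpy, scipy, OpenCV 4.12 (cv2) and the standard library are available. Lean on these libraries where they do the work, as an engineer would, in place of code of your own. Each camera call takes 0.05 s, during which the arm holds its last target. There are 200 camera calls.

## Working session

There is one attempt and no reset: what is moved stays moved. The work goes in short steps, Python scripts to look and compute and a tool call to move; the robot and the scene stay as the last step left them, time stands still between calls to the robot, and variables do not carry over. Pictures are saved under pics/ and viewed, at most 13 in all, crops included, and the job is handed in when it is done.

Besides the shell and the picture viewer there is one more tool, called after "Emit:" as name(argument=value, ...), one argument or row to a line, values as JSON. send_rows: Moves the arm, as the interface text tells. Its arguments: {"type":"object","properties":{"targets":{"type":"string"},"newtons":{"type":"number"}},"required":["targets"]}

```bash
ls; mkdir -p pics
python3 - <<'E'
from workcell import bot, camera, camera_model
import cv2
print(bot.get_obs())
for n in("scene","top"):
    m=camera_model(n);print(n,m)
    cv2.imwrite(f"pics/{n}0.png",camera(n))
print(camera_model("wrist"))
E
```

```text
pics
{'time': 0.0, 'q': array([-6.69225235e+01,  5.01067367e+00,  1.00352262e+01,  9.50992010e+01,
       -5.33803093e-04,  9.00000194e+01]), 'qd': array([-0.0542328 , -0.06761294, -0.03457538,  0.04939437, -0.068248  ,
       -0.00608819]), 'joint_efforts': array([-2.58952001e-03, -5.20368290e+01,  4.64822602e+01,  1.55816926e-02,
       -2.86080385e-04,  3.27990051e-06]), 'ee_pos': array([ 0.21550655, -0.50580523,  0.24929406]), 'tcp_rot': array([-1.79925352e+02,  5.33827851e-04,  2.30774578e+01]), 'wrist_force': array([-0.76732021,  0.85918589, -0.26859135]), 'torque': array([-0.02362596,  0.02033423,  0.04152225]), 'grasp_force': 0.0, 'opening': 0.08557442425777666}
scene {'K': array([[516.39130458,   0.        , 326.62687458],
       [  0.        , 516.39130458, 248.71681769],
       [  0.        ,   0.        ,   1.        ]]), 'dist_coeffs': array([-0.12792997,  0.        ,  0.        ,  0.        ,  0.        ]), 'pose': array([[-0.73084299, -0.42014059,  0.53791301, -0.09321578],
       [-0.68246867,  0.43798571, -0.58515386,  0.67038827],
       [ 0.01024868, -0.79476437, -
[... 492 characters left out ...]
12911597, -0.99161264,  1.84148191],
       [ 0.        ,  0.        ,  0.        ,  1.        ]])}
{'K': array([[398.88405485,   0.        , 318.17949419],
       [  0.        , 398.88405485, 240.56652444],
       [  0.        ,   0.        ,   1.        ]]), 'dist_coeffs': array([-0.0305291,  0.       ,  0.       ,  0.       ,  0.       ]), 'T_tool_cam': array([[ 6.97814986e-04, -9.45791417e-01, -3.24773935e-01,
         8.23240085e-02],
       [ 9.99999461e-01,  9.09603934e-04, -5.00289484e-04,
        -5.53192421e-04],
       [ 7.68585149e-04, -3.24773411e-01,  9.45791542e-01,
        -1.25208796e-01],
       [ 0.00000000e+00,  0.00000000e+00,  0.00000000e+00,
         1.00000000e+00]])}
```

View pics/scene0.png

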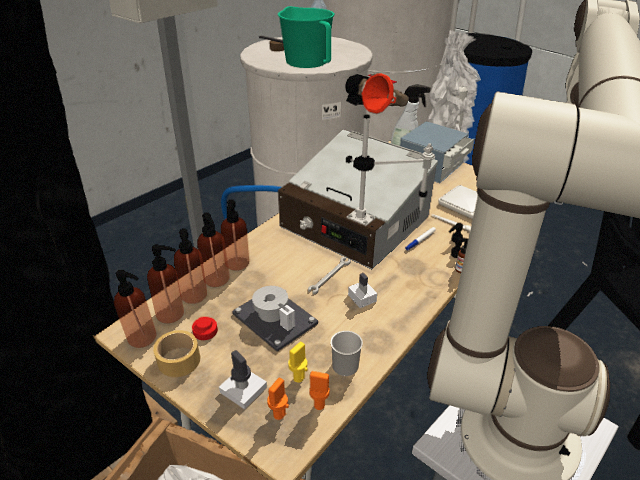

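View pics/top0.png

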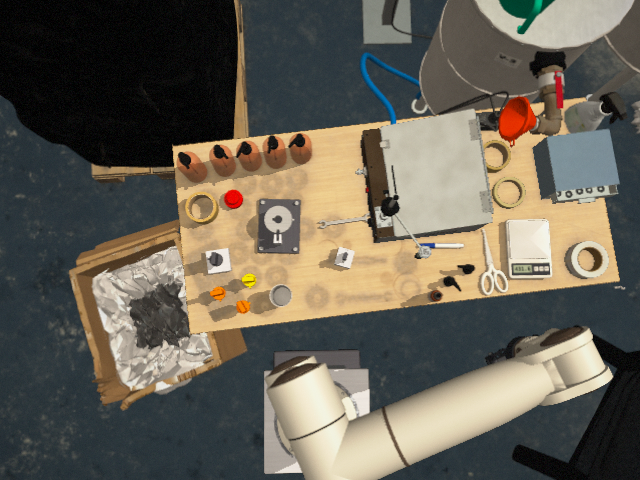

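Scene: the steel shaft stands in its rest at top (217,260) / scene (240,370). The yellow (249,280) and orange (218,293), (243,306) ones are the wrong colour, and they don't stand in a rest. The blade rest is at top (344,258) / scene (362,290), the drive hub at top (279,217), and the nozzle at about top (423,252) / scene (425,190).

```bash
cat > h.py <<'E'
import numpy as np, cv2
from scipy.spatial.transform import Rotation as R
from workcell import bot, camera, camera_model
def pose(n,obs=None):
    m=camera_model(n)
    if n!="wrist": return m,m["pose"]
    o=obs or bot.get_obs(); T=np.eye(4)
    T[:3,:3]=R.from_euler('xyz',o["tcp_rot"],degrees=True).as_matrix(); T[:3,3]=o["ee_pos"]
    return m,T@m["T_tool_cam"]
def ray(n,uv,mp=None):
    m,P=mp or pose(n)
    p=cv2.undistortPoints(np.array([[uv]],float),m["K"],m["dist_coeffs"])[0,0]
    return P[:3,3],P[:3,:3]@np.array([p[0],p[1],1.])
def onz(n,uv,z,mp=None):
    o,d=ray(n,uv,mp); return (o+d*(z-o[2])/d[2])[:2]
def tri(a,ua,b,ub,mpa=None,mpb=None):
    o1,d1=ray(a,ua,mpa);o2,d2=ray(b,ub,mpb)
    s=np.linalg.lstsq(np.stack([d1,-d2],1),o2-o1,rcond=None)[0]
    p,q=o1+s[0]*d1,o2+s[1]*d2
    return (p+q)/2,np.linalg.norm(p-q)
def proj(n,X,mp=None):
    m,P=mp or pose(n); Q=np.linalg.inv(P)
    return cv2.projectPoints(np.atleast_2d(X).astype(float),cv2.Rodrigues(Q[:3,:3])[0],Q[:3,3],m["K"],m["dist_coeffs"])[0][:,0]
E
python3 - <<'E'
from h import *
np.set_printoptions(precision=4,suppress=True)
print("hub",onz("top",(279,217),.062),onz("scene",(269,297),.062))
print("shaft",onz("top",(217,260),.09))
print("rest", onz("top",(218,261),.019))
print("brest",onz("top",(344,258),.03),onz("scene",(362,282),.06))
print("beaker",onz("top",(281,295),.078))
print("noz",tri("top",(423,254),"scene",(425,190)),tri("top",(423,252),"scene",(428,150)))
t=cv2.imread("pics/top0.png");s=cv2.imread("pics/scene0.png")
c=[cv2.resize(t[185:320,195:375],(720,540),interpolation=cv2.INTER_CUBIC)]
cv2.imwrite("pics/c1.png",c[0])
cv2.imwrite("pics/c2.png",np.vstack([cv2.resize(s[270:420,205:385],None,fx=3.3,fy=3.3,interpolation=cv2.INTER_CUBIC)]))
E
```

```text
hub [0.6134 0.1062] [0.6054 0.1073]
shaft [0.4826 0.2889]
rest [0.4864 0.2979]
brest [ 0.4879 -0.0901] [ 0.484 -0.086]
beaker [0.3764 0.1012]
noz (array([ 0.4731, -0.2979,  0.2333]), np.float64(0.004812989042717522)) (array([ 0.4666, -0.2765,  0.3523]), np.float64(0.003570697567552912))
```

View pics/c1.png

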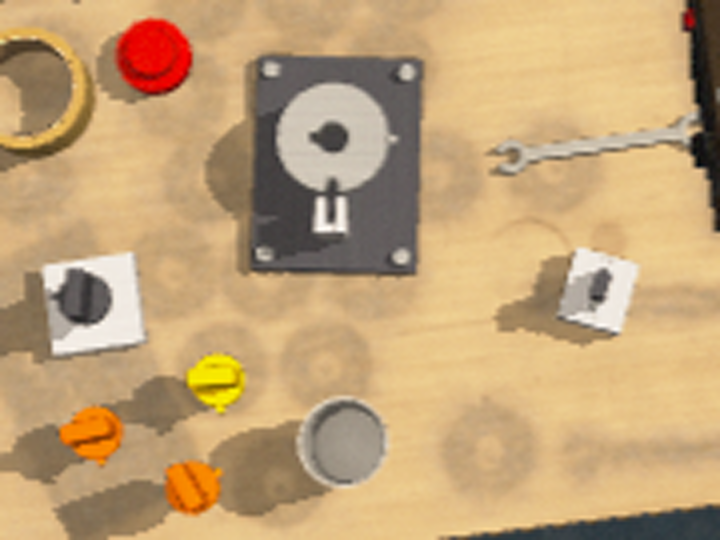

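View pics/c2.png

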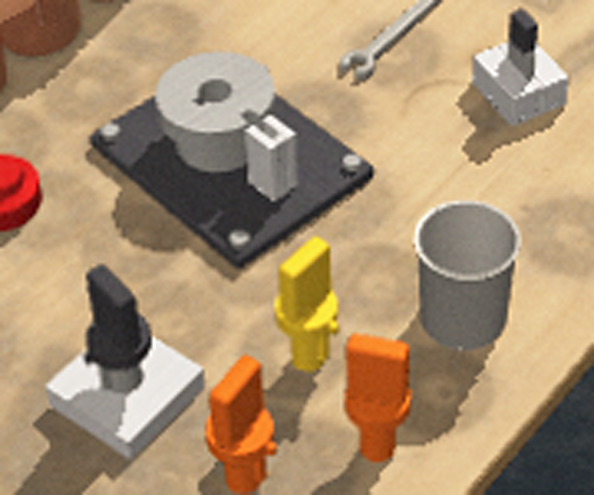

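Crops: the bare-steel, dark-topped shaft stands in its plate, crop1 (85,297), with the lug to the left. It is the only steel shaft; the other three are painted. The blade's dark handle is at crop1 (600,287), yawed about -15°. The lock slot is at (331,212) and the notch lines up with it. I'll go above the blade, passing close to the robot.

Emit:
send_rows(
  targets="35 -78 0 0 0;70 -156 0 0 0;104 -234 0 0 0;104 -234 0 0 0;104 -234 0 0 0;150 -275 0 8 0;200 -317 0 18 0;245 -350 10 28 0;245 -350 20 38 0;300 -330 30 38 0;355 -303 40 38 0;413 -279 50 38 0;413 -279 50 38 0;413 -279 50 38 0;413 -279 50 38 0;413 -279 50 38 0",
  newtons=40,
)

```text
time: 2.1
ee_pos: [0.4806, -0.1089, 0.201]
tcp_rot: [-179.1, -0.1, -13.2]
wrist_force: [-0.2, -0.8, -0.6]
opening: 0.0853
grasp_force: 0.0
```

Run:
```python
from h import *
o=bot.get_obs();print(o["time"],o["ee_pos"],o["tcp_rot"],o["qd"])
im=camera("wrist");cv2.imwrite("pics/w1.png",im)
import json;json.dump([o["ee_pos"].tolist(),o["tcp_rot"].tolist()],open("w1.json","w"))
```

```text
2.1 [ 0.4805796  -0.10892992  0.20095225] [-1.79068730e+02 -8.37436801e-02 -1.32119792e+01] [ 0.05995779  0.13038405  0.15081103 -0.14794112 -0.0634685   0.07049944]
```

View pics/w1.png

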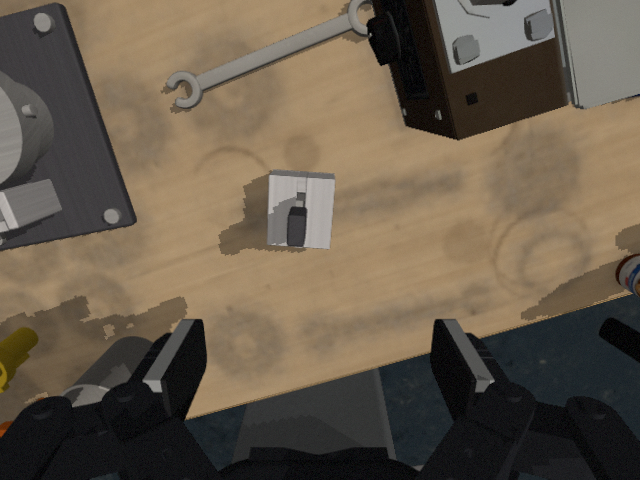

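```bash
cat > look.py <<'E'
from h import *
import json
def load(n):
    a=json.load(open(n+".json")); return cv2.imread(f"pics/{n}.png"),pose("wrist",dict(ee_pos=np.array(a[0]),tcp_rot=np.array(a[1])))
def snap(n):
    o=bot.get_obs(); im=camera("wrist"); cv2.imwrite(f"pics/{n}.png",im)
    json.dump([o["ee_pos"].tolist(),o["tcp_rot"].tolist()],open(n+".json","w")); return load(n)
E
python3 - <<'E'
from look import *
im,mp=load("w1")
hsv=cv2.cvtColor(im,cv2.COLOR_BGR2HSV)
roi=np.zeros(im.shape[:2],np.uint8);roi[165:258,245:345]=1
dark=((hsv[...,2]<75)&(roi>0)).astype(np.uint8)
dark=cv2.morphologyEx(dark,cv2.MORPH_OPEN,np.ones((3,3)))
br=((hsv[...,2]>140)&(hsv[...,1]<40)&(roi>0)).astype(np.uint8)
for nm,m,z in(("dark",dark,.075),("bright",br,.028)):
    c=max(cv2.findContours(m,0,2)[0],key=cv2.contourArea)
    if nm=="bright":
        c=cv2.convexHull(c)
    r=cv2.minAreaRect(c);b=cv2.boxPoints(r)
    w=np.array([onz("wrist",p,z,mp) for p in b])
    print(nm,cv2.boundingRect(c),b.round().tolist(),w.round(4).tolist(),w.mean(0))
    for i in range(4):
        d=w[(i+1)%4]-w[i];print(np.linalg.norm(d),np.degrees(np.arctan2(d[1],d[0])))
o=bot.get_obs();print(o["ee_pos"],o["tcp_rot"],o["q"])
E
```

```text
dark (287, 207, 20, 40) [[286.0, 245.0], [288.0, 206.0], [306.0, 207.0], [304.0, 246.0]] [[0.4787, -0.0843], [0.5045, -0.0926], [0.5012, -0.104], [0.4753, -0.0961]] [ 0.48991267 -0.09426979]
0.02710777311034542 -17.84460830407167
0.011870132786428803 -106.40337038834576
0.02709901459371469 163.00351027858395
0.012271418439886696 73.60426274854522
bright (268, 175, 67, 74) [[264.0, 244.0], [269.0, 175.0], [335.0, 179.0], [330.0, 249.0]] [[0.4683, -0.0593], [0.5209, -0.0778], [0.5064, -0.1251], [0.453, -0.1094]] [ 0.48714801 -0.09292886]
0.05573976045474336 -19.411125968309666
0.049456080212046595 -107.03215002962283
0.055721002842050095 163.6175762275402
0.05240164507338532 72.9397493739042
[ 0.48064999 -0.10891753  0.20091076] [-1.79067814e+02 -8.23774622e-02 -1.32124940e+01] [-13.27159348  -3.6604983   -4.08755259  89.49152991   0.93227091
 179.94089279]
```

Emit:
send_rows(
  targets="0 0 0 0 0",
)

```text
time: 2.28
ee_pos: [0.4809, -0.1089, 0.2006]
tcp_rot: [-179.1, -0.1, -13.2]
wrist_force: [-0.7, -0.5, 1.1]
opening: 0.0853
grasp_force: 0.0
```

Emit:
send_rows(
  targets="0 -10 0 -11 0;0 -15 0 -40 0;0 -15 0 -40 0;0 -15 0 -40 0;0 -15 0 -90 0;0 -15 0 -90 0;0 -15 0 -90 0;0 -15 0 -90 0;0 -15 0 -90 0;0 -15 0 -140 0;0 -15 0 -140 0;0 -15 0 -140 0;0 -15 0 -140 0;0 -15 0 -140 0;0 -15 0 -176 0;0 -15 0 -176 0;0 -15 0 -176 0;0 -15 0 -176 0;0 -15 0 -176 0;0 -15 0 -176 0",
)

```text
time: 4.78
ee_pos: [0.4845, -0.0942, 0.2004]
tcp_rot: [179.1, -0.1, 162.7]
wrist_force: [0.0, 0.2, 0.0]
opening: 0.0854
grasp_force: 0.0
```

Run:
```python
from look import *
im,mp=snap("w2");o=bot.get_obs();print(o["ee_pos"],o["tcp_rot"],o["q"])
uv=proj("wrist",[.487,-.093,.075],mp)[0];print(uv)
hsv=cv2.cvtColor(im,cv2.COLOR_BGR2HSV)
x,y=uv.astype(int)
roi=np.zeros(im.shape[:2],np.uint8);roi[y-60:y+60,x-60:x+60]=1
dark=((hsv[...,2]<75)&(roi>0)).astype(np.uint8);dark=cv2.morphologyEx(dark,cv2.MORPH_OPEN,np.ones((3,3)))
br=((hsv[...,2]>140)&(hsv[...,1]<40)&(roi>0)).astype(np.uint8)
for m,z in((dark,.075),(br,.028)):
    c=cv2.convexHull(max(cv2.findContours(m,0,2)[0],key=cv2.contourArea))
    b=cv2.boxPoints(cv2.minAreaRect(c));w=np.array([onz("wrist",p,z,mp) for p in b])
    print(b.round().tolist(),w.round(4).tolist(),w.mean(0))
    for i in range(2):
        d=w[(i+1)%4]-w[i];print(np.linalg.norm(d),np.degrees(np.arctan2(d[1],d[0])))
# drive unit view
cv2.imwrite("pics/w2v.png",im)
```

```text
[ 0.48450616 -0.0942463   0.20032226] [ 1.79070857e+02 -6.83921944e-02  1.62732903e+02] [-11.510178    -3.50825504  -4.00792281  89.47517064   0.93131623
   5.75767853]
[318.43668423 242.65230743]
[[310.0, 218.0], [327.0, 218.0], [327.0, 257.0], [310.0, 257.0]] [[0.4691, -0.0932], [0.4724, -0.0826], [0.4985, -0.0905], [0.4951, -0.1014]] [ 0.4837785  -0.09195461]
0.011079797442582895 72.48561065435197
0.027252756277229583 -16.834577335363527
[[285.0, 188.0], [339.0, 188.0], [339.0, 256.0], [285.0, 256.0]] [[0.4536, -0.1082], [0.4658, -0.0693], [0.5186, -0.0847], [0.5056, -0.1258]] [ 0.48588012 -0.097005  ]
0.0407657514386225 72.55452365316603
0.055050818293548597 -16.283754507693434
```

View pics/w2v.png

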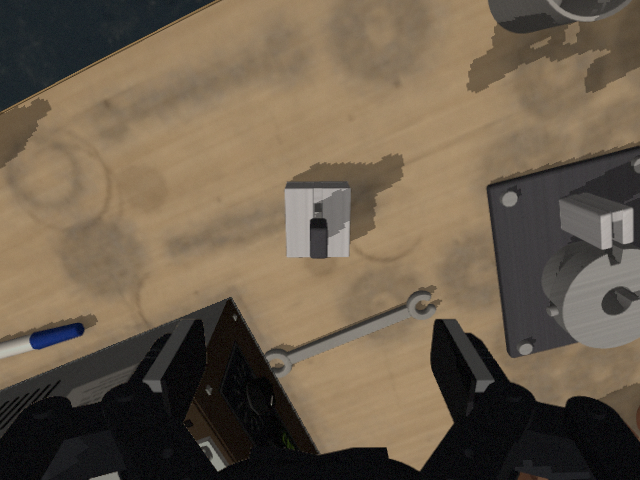

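```bash
cat >> look.py <<'E'
def go(*ts):
    "shifts (mm, deg) in tool axes from the present pose to each world target x,y,z,yaw"
    o=bot.get_obs(); M=R.from_euler('xyz',o["tcp_rot"],degrees=True).as_matrix()
    for t in ts:
        s=M.T@(np.array(t[:3])-o["ee_pos"])*1000
        print(t,"->",s.round(1),"turn",round(-((t[3]-o["tcp_rot"][2]+180)%360-180),1))
E
python3 - <<'E'
from look import *
im,mp=load("w2")
print("bore",onz("wrist",(617,299),.062,mp),"slot",onz("wrist",(615,238),.064,mp))
go((.4865,-.093,.12,163),(.4865,-.093,.071,163))
E
```

```text
bore [0.60340084 0.10903598] slot [0.55132077 0.10889706]
(0.4865, -0.093, 0.12, 163) -> [-1.6  0.5 80.3] turn -0.3
(0.4865, -0.093, 0.071, 163) -> [ -1.7  -0.3 129.3] turn -0.3
```

Emit:
send_rows(
  targets="-2 0 40 0 0;-2 0 80 0 0;-2 0 105 0 0;-2 0 129 0 0;-2 0 129 0 0;-2 0 129 0 255;-2 0 129 0 255;-2 0 129 0 255;-2 0 129 0 255;-2 0 129 0 255;-2 0 129 0 255;-2 0 129 0 255;-2 0 129 0 255",
  newtons=50,
)

```text
time: 6.45
ee_pos: [0.4872, -0.0928, 0.0717]
tcp_rot: [179.1, -0.0, 162.8]
wrist_force: [-0.7, 0.4, 6.1]
opening: 0.011
grasp_force: 50.9
```

Emit:
send_rows(
  targets="0 0 -10 0 255;0 0 -40 0 255;0 0 -80 0 255;0 0 -130 0 255;-8 40 -130 -5 255;-16 85 -130 -10 255;-24 130 -130 -17 255;-32 180 -130 -17 255;-39 222 -130 -17 255;-39 222 -130 -17 255;-39 222 -130 -17 255;-39 222 -130 -17 255",
)

```text
time: 7.95
ee_pos: [0.589, 0.1047, 0.205]
tcp_rot: [179.1, 0.2, 179.7]
wrist_force: [-0.8, 0.0, -0.6]
opening: 0.0109
grasp_force: 50.1
```

Run:
```python
from look import *
im,mp=snap("w3");o=bot.get_obs();print(o["ee_pos"],o["tcp_rot"],o["q"],o["opening"],o["grasp_force"])
cv2.imwrite("pics/w3c.png",cv2.resize(im[60:460,120:520],(600,600)))
```

```text
[0.58908782 0.10471754 0.20512724] [179.09064654   0.211868   179.73457146] [ 9.69742888 10.61621573 11.35426484 90.3720388   0.85898457  9.96391978] 0.010971928474875135 50.10857284069061
```

View pics/w3c.png

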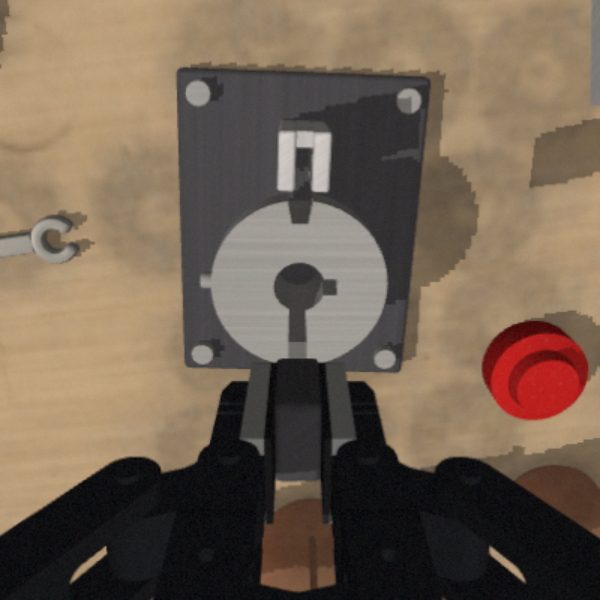

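The picture shows the hub centre at crop (299,283), the slot between the white cheeks at (304,165), the notch below it and the keyway to the right (+y). The blade edge is in the gripper at (297,345).

Run:
```python
from look import *
np.set_printoptions(precision=4,suppress=True)
im,mp=load("w3");g=cv2.cvtColor(im,cv2.COLOR_BGR2GRAY).astype(float)
f=lambda x,y:(x/1.5+120,y/1.5+60)
hsv=cv2.cvtColor(im,cv2.COLOR_BGR2HSV)
# bolts -> yaw (z~.014)
b=[onz("wrist",f(*p),.014,mp) for p in((198,93),(409,100),(202,354),(385,359))]
print("bolts",np.array(b),np.mean(b,0))
for i,j in((0,2),(1,3),(1,0),(3,2)):
    d=b[j]-b[i];print(np.degrees(np.arctan2(d[1],d[0])))
# hub circle: bright region
m=(g>120).astype(np.uint8)*(hsv[...,1]<40);m=m.astype(np.uint8)
x0,y0=f(205,196);x1,y1=f(390,345)
roi=np.zeros_like(m);roi[int(y0):int(y1),int(x0):int(x1)]=1
c=max(cv2.findContours(m*roi,0,1)[0],key=cv2.contourArea)[:,0].astype(float)
w=np.array([onz("wrist",p,.062,mp) for p in c])
from scipy.optimize import least_squares
r=least_squares(lambda q:np.hypot(w[:,0]-q[0],w[:,1]-q[1])-.042,[.604,.107],loss="soft_l1",f_scale=.0005)
print("hub",r.x,len(w))
# cheeks
for yc in(150,160,170,180):
    y=int(f(0,yc)[1]);xs=range(int(f(265,0)[0]),int(f(345,0)[0]))
    print(y,xs[0],[int(g[y,x]) for x in xs])
x=int(f(304,0)[0]);print("col",x,[int(g[y,x]) for y in range(138,215)])
M=mp[1];t=lambda p:(M@np.linalg.inv(camera_model("wrist")["T_tool_cam"])@np.array([*p,1]))[:3]
for p in((.015,-.0025,.022),(.015,.0025,.022),(.015,0,.062),(.015,-.0015,.068),(.015,.0015,.068)):
    print(p,t(p),proj("wrist",t(p),mp)[0])
for yc in(325,340,350):
    y=int(f(0,yc)[1]);print(y,302,[int(g[y,x]) for x in range(302,336)])
```

```text
bolts [[0.517  0.0579]
 [0.5209 0.1654]
 [0.664  0.0518]
 [0.6686 0.1596]] [0.5927 0.1087]
-2.3727498422375537
-2.2629657836788906
-92.0859869368736
-92.44481020608802
hub [0.6039 0.1076] 480
160 296 [73, 75, 74, 74, 75, 77, 73, 73, 76, 130, 195, 199, 201, 202, 200, 197, 192, 197, 196, 186, 141, 85, 53, 48, 51, 49, 49, 48, 47, 50, 60, 63, 98, 164, 196, 204, 202, 200, 199, 197, 194, 193, 189, 173, 121, 49, 53, 47, 47, 52, 49, 47, 51, 49]
166 296 [75, 75, 76, 77, 75, 78, 76, 75, 81, 138, 200, 203, 201, 198, 197, 198, 198, 196, 194, 176, 131, 70, 53, 49, 51, 48, 49, 48, 48, 55, 63, 90, 147, 185, 198, 204, 201, 199, 197, 200, 198, 194, 185, 154, 106, 45, 48, 45, 51, 49, 49, 51, 50, 48]
173 296 [75, 74, 77, 76, 73, 75, 75, 72, 92, 147, 196, 200, 199, 198, 195, 195, 192, 192, 186, 168, 124, 74, 73, 66, 50, 48, 59, 72, 72, 70, 64, 87, 148, 195, 196, 198, 197, 196, 196, 193, 192, 190, 177, 130, 77, 49, 49, 50, 47, 49, 50, 53, 49, 47]
180 296 [73, 75, 76, 75, 72, 76, 75, 73, 103, 161, 197, 202, 199, 196, 194, 193, 190, 189, 182, 155, 114, 67, 71, 72, 74, 74, 70, 71, 69, 68, 69, 94, 157, 192, 
[... 565 characters left out ...]
 0, 0.062) [0.5742 0.1058 0.143 ] [317.903  252.0223]
(0.015, -0.0015, 0.068) [0.5743 0.1044 0.137 ] [314.9916 247.9252]
(0.015, 0.0015, 0.068) [0.5743 0.1074 0.137 ] [320.8121 247.9275]
276 302 [152, 151, 153, 152, 152, 152, 152, 154, 154, 148, 115, 62, 64, 64, 65, 62, 62, 60, 64, 60, 64, 92, 140, 154, 153, 154, 153, 154, 156, 156, 155, 153, 156, 155]
286 302 [160, 160, 158, 159, 158, 159, 159, 158, 160, 146, 97, 62, 63, 62, 66, 61, 63, 62, 59, 60, 62, 72, 115, 159, 159, 158, 160, 159, 161, 162, 158, 159, 158, 160]
293 302 [154, 155, 154, 154, 153, 155, 153, 153, 155, 148, 125, 107, 104, 107, 107, 105, 106, 108, 107, 108, 109, 113, 134, 157, 156, 156, 159, 156, 153, 157, 155, 156, 160, 155]
```

Run:
```python
from look import *
np.set_printoptions(precision=4,suppress=True)
im,mp=load("w3")
print(onz("wrist",(322.3,166),.064,mp),onz("wrist",(322.0,180),.064,mp),onz("wrist",(322,157.8),.064,mp))
for y in (.1090,):
  go((.5545,y,.145,177.7),(.5545,y,.0895,177.7))
```

```text
[0.5432 0.1101] [0.5526 0.1098] [0.5379 0.1099]
(0.5545, 0.109, 0.145, 177.7) -> [34.8  3.2 60.1] turn 2.0
(0.5545, 0.109, 0.0895, 177.7) -> [ 35.    2.3 115.5] turn 2.0
```

Emit:
send_rows(
  targets="17 2 20 1 255;34 3 40 2 255;34 3 58 2 255;34 3 58 2 255;34 3 58 2 255;34 3 58 2 255",
)

```text
time: 8.75
ee_pos: [0.5562, 0.1097, 0.1475]
tcp_rot: [179.1, 0.2, 177.8]
wrist_force: [-0.8, -0.2, -0.3]
opening: 0.011
grasp_force: 50.1
```

Run:
```python
from look import *
go((.5555,.109,.135,177.7),(.5555,.109,.1,177.7),(.5555,.109,.0867,177.7))
im,mp=snap("w4");g=cv2.cvtColor(im,cv2.COLOR_BGR2GRAY)
o=bot.get_obs();print(o["ee_pos"],o["tcp_rot"])
cv2.imwrite("pics/w4c.png",cv2.resize(im[160:410,195:445],(600,600),interpolation=cv2.INTER_CUBIC))
```

```text
(0.5555, 0.109, 0.135, 177.7) -> [ 0.7 -0.9 12.5] turn 0.1
(0.5555, 0.109, 0.1, 177.7) -> [ 0.9 -1.5 47.5] turn 0.1
(0.5555, 0.109, 0.0867, 177.7) -> [ 0.9 -1.7 60.8] turn 0.1
[0.55612565 0.10972984 0.14739697] [179.067991     0.22326159 177.80257769]
```

View pics/w4c.png

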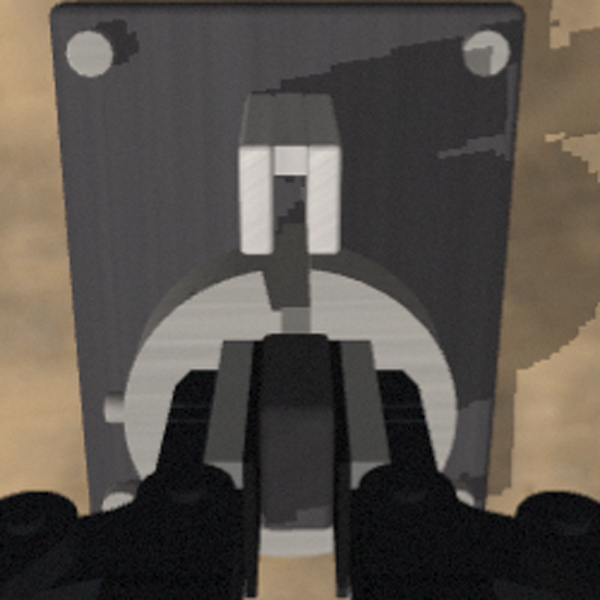

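The blade is about 1 mm to the right of the slot's centre line (crop 296 against 290), which agrees with the computed -0.9 mm. Lowering it now.

Emit:
send_rows(
  targets="1 -1 4 0 255;1 -1 10 0 255;1 -1 16 0 255;1 -1.2 22 0 255;1 -1.3 28 0 255;1 -1.4 34 0 255;1 -1.5 40 0 255;1 -1.5 46 0 255;1 -1.6 52 0 255;1 -1.6 57 0 255;1 -1.7 60 0 255;1 -1.7 60 0 255",
)

```text
time: 10.3
ee_pos: [0.5548, 0.109, 0.0869]
tcp_rot: [179.1, 0.2, 177.8]
wrist_force: [-0.1, 0.1, 0.4]
opening: 0.0109
grasp_force: 50.2
```

Emit:
send_rows(
  targets="0 0 1 0 255;0 0 1 0 255;0 0 1 0 200;0 0 1 0 120;0 0 0 0 60;0 0 0 0 60;0 0 -4 0 60;0 0 -4 0 60;0 0 -20 0 60;0 0 -50 0 30;0 0 -90 0 0;0 0 -120 0 0;0 0 -120 0 0",
)

```text
time: 11.92
ee_pos: [0.5553, 0.1073, 0.2104]
tcp_rot: [179.0, 0.5, 177.8]
wrist_force: [0.4, -0.0, -0.6]
opening: 0.0854
grasp_force: 0.0
```

Run:
```python
from look import *
im,mp=snap("w5")
o=bot.get_obs();print(o["ee_pos"],o["tcp_rot"])
g=cv2.cvtColor(im,cv2.COLOR_BGR2GRAY)
m=((g<62)).astype(np.uint8)
for z in(.090,.064): print(z,proj("wrist",[.5549,.1096,z],mp)[0],proj("wrist",[.5439,.1096,z],mp)[0],proj("wrist",[.5659,.1096,z],mp)[0])
cv2.imwrite("pics/w5c.png",cv2.resize(im[140:340,220:420],(600,600),interpolation=cv2.INTER_CUBIC))
```

```text
[0.55480613 0.107175   0.20842137] [179.0478566    0.31747542 177.80297513]
0.09 [318.36506394 239.89202816] [317.72424677 223.72893707] [318.988055   255.60601358]
0.064 [317.69388354 227.82402308] [317.10045254 212.91934201] [318.27234702 242.3528234 ]
```

View pics/w5c.png

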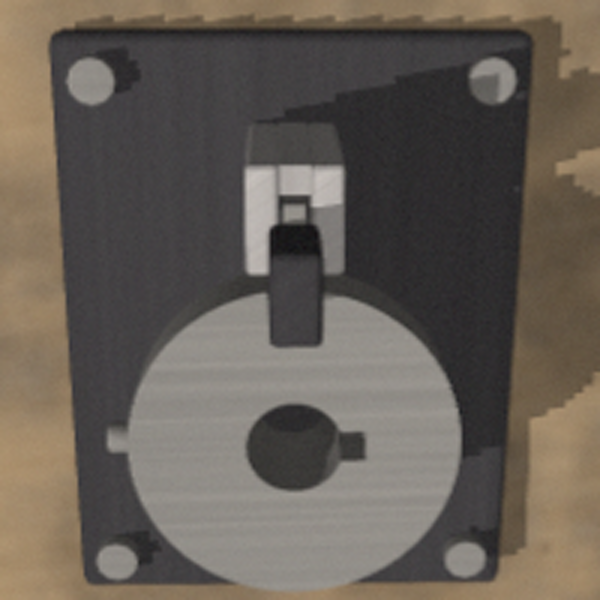

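Blade is seated: the handle top at crop (297,300) lies where expected for z=0.09. The bore is at crop (293,447) and the keyway at (352,446). Next, over to the shaft.

Run:
```python
from look import *
im,mp=load("w5");g=cv2.cvtColor(im,cv2.COLOR_BGR2GRAY)
f=lambda x,y:(x/3+220,y/3+140)
m=(g<105).astype(np.uint8);roi=np.zeros_like(m);x0,y0=map(int,f(225,385));x1,y1=map(int,f(385,510));roi[y0:y1,x0:x1]=1
c=max(cv2.findContours(m*roi,0,1)[0],key=cv2.contourArea)[:,0].astype(float)
w=np.array([onz("wrist",p,.062,mp) for p in c])
from scipy.optimize import least_squares
r=least_squares(lambda q:np.hypot(w[:,0]-q[0],w[:,1]-q[1])-q[2],[.604,.107,.0122],loss="soft_l1",f_scale=.0004)
d=w-r.x[:2];k=np.hypot(*d.T)>.0155;print("bore",r.x,"key",len(d[k]),np.degrees(np.arctan2(*d[k].mean(0)[::-1])), w[k].mean(0))
m=((g>110)&(cv2.cvtColor(im,cv2.COLOR_BGR2HSV)[...,1]<40)).astype(np.uint8);roi[:]=0;x0,y0=map(int,f(130,290));x1,y1=map(int,f(465,595));roi[y0:y1,x0:x1]=1
c=max(cv2.findContours(m*roi,0,1)[0],key=cv2.contourArea)[:,0].astype(float)
w=np.array([onz("wrist",p,.062,mp) for p in c])
r=least_squares(lambda q:np.hypot(w[:,0]-q[0],w[:,1]-q[1])-.042,[.604,.107],loss="soft_l1",f_scale=.0004);print("hub",r.x)
go((.485,.293,.24,180))
```

```text
bore [0.60407501 0.10826301 0.01217   ] key 12 88.67940467589077 [0.60446256 0.12507448]
hub [0.60422734 0.10783022]
(0.485, 0.293, 0.24, 180) -> [ 76.7 183.5 -29. ] turn -2.2
```

Emit:
send_rows(
  targets="20 50 -29 0 0;40 100 -29 -2 0;60 145 -29 -2 0;77 183 -29 -2 0;77 183 -29 -2 0;77 183 -29 -2 0;77 183 -29 -2 0",
)

```text
time: 12.85
ee_pos: [0.4846, 0.2915, 0.2381]
tcp_rot: [179.1, 0.2, 179.7]
wrist_force: [0.0, 0.3, -1.2]
opening: 0.0855
grasp_force: 0.0
```

Run:
```python
from look import *
im,mp=snap("w6");o=bot.get_obs();print(o["ee_pos"],o["tcp_rot"],o["q"])
cv2.imwrite("pics/w6c.png",cv2.resize(im[130:330,220:420],(600,600),interpolation=cv2.INTER_CUBIC))
```

```text
[0.48462244 0.29149499 0.23820861] [179.09896169   0.18310115 179.72130218] [30.70709879  6.27482541 10.16146753 93.26577602  0.67818625 30.98803139]
```

View pics/w6c.png

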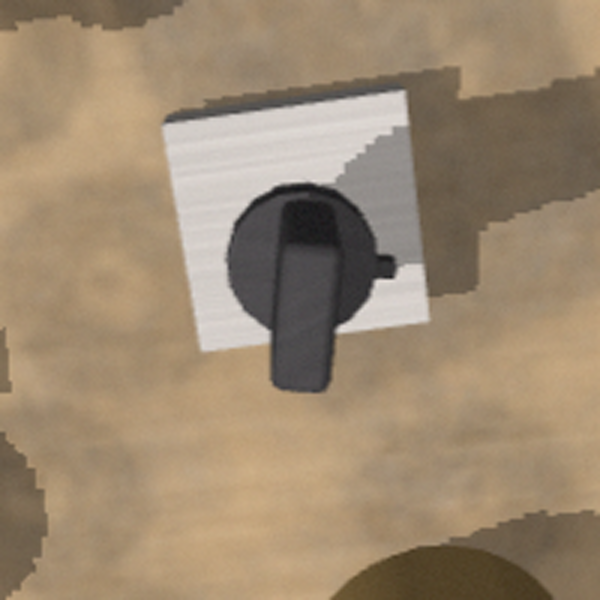

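The black-topped steel shaft is in its plate: grip top face at crop (304,317), collar at (302,258), lug at (386,266) towards +y.

Run:
```python
from look import *
np.set_printoptions(precision=4,suppress=True)
im,mp=load("w6");f=lambda x,y:(x/3+220,y/3+130)
P=[onz("wrist",f(*p),.108,mp) for p in((275,243),(341,245),(331,390),(271,388))]
print(np.array(P),np.mean(P,0))
a=(P[2]+P[3]-P[0]-P[1])/2;print("grip x dir",np.linalg.norm(a),np.degrees(np.arctan2(a[1],a[0])))
C=np.array([onz("wrist",f(*p),.062,mp) for p in((228,258),(377,258),(302,184),(386,266))]);print(C)
S=np.array([onz("wrist",f(*p),.019,mp) for p in((163,122),(405,90),(429,321),(203,351))]);print("rest",S.mean(0))
l=C[3]-np.mean(P,0);print("lug dir",np.degrees(np.arctan2(l[1],l[0])))
x,y=np.mean(P,0)
go((x,y,.15,180),(x,y,.088,180))
```

```text
[[0.4666 0.2895]
 [0.4672 0.304 ]
 [0.5015 0.302 ]
 [0.5009 0.2882]] [0.484  0.2959]
grip x dir 0.034364724072453084 -2.6932044597550413
[[0.4827 0.2771]
 [0.4831 0.316 ]
 [0.4633 0.2964]
 [0.4852 0.3184]]
rest [0.4847 0.2968]
lug dir 86.89334508941037
(np.float64(0.48402900417304273), np.float64(0.2959212127588118), 0.15, 180) -> [ 0.9  3.  88.3] turn -0.3
(np.float64(0.48402900417304273), np.float64(0.2959212127588118), 0.088, 180) -> [  1.1   2.1 150.3] turn -0.3
```

Emit:
send_rows(
  targets="1 3 40 3 0;1 3 80 3 0;1 3 110 3 0;1 2 135 3 0;1 2 150 3 0;1 2 150 3 0;1 2 150 3 255;1 2 150 3 255;1 2 150 3 255;1 2 150 3 255;1 2 150 3 255;1 2 150 3 255;1 2 150 3 255",
  newtons=100,
)

```text
time: 14.52
ee_pos: [0.4838, 0.2967, 0.0889]
tcp_rot: [179.1, 0.2, 176.8]
wrist_force: [-0.4, -2.4, 5.5]
opening: 0.0127
grasp_force: 97.5
```

Emit:
send_rows(
  targets="0 0 -10 0 255;0 0 -30 0 255;0 0 -55 0 255;0 0 -80 0 255;0 0 -90 0 255;0 0 -90 0 255",
)

```text
time: 15.28
ee_pos: [0.4837, 0.2956, 0.1787]
tcp_rot: [179.0, 0.2, 176.8]
wrist_force: [-0.1, -0.1, -2.5]
opening: 0.013
grasp_force: 97.3
```

Run:
```python
from look import *
o=bot.get_obs();print(o["ee_pos"],o["tcp_rot"],o["grasp_force"],o["opening"],o["wrist_force"])
go((.604,.107,.178,178),(.604,.107,.16,178),(.604,.107,.13,178),(.604,.107,.10,178))
```

```text
[0.48365657 0.29558378 0.17868271] [179.04622343   0.18161253 176.80631997] 97.33635306358337 0.012990767855513714 [-0.08637873 -0.07905026 -2.49232485]
(0.604, 0.107, 0.178, 178) -> [-130.7 -181.6   -1.9] turn -1.2
(0.604, 0.107, 0.16, 178) -> [-130.6 -181.9   16.1] turn -1.2
(0.604, 0.107, 0.13, 178) -> [-130.5 -182.4   46.1] turn -1.2
(0.604, 0.107, 0.1, 178) -> [-130.4 -182.9   76.1] turn -1.2
```

Move over the bore and look.

Emit:
send_rows(
  targets="-32 -45 -2 0 255;-65 -90 -2 0 255;-98 -136 -2 -1 255;-131 -182 -2 -1 255;-131 -182 -2 -1 255;-131 -182 -2 -1 255;-131 -182 12 -1 255;-131 -182 16 -1 255;-131 -182 16 -1 255;-131 -182 16 -1 255",
)

```text
time: 16.52
ee_pos: [0.6041, 0.107, 0.1601]
tcp_rot: [179.1, 0.2, 177.8]
wrist_force: [-0.2, -0.1, -1.4]
opening: 0.0128
grasp_force: 97.7
```

Run:
```python
from look import *
im,mp=snap("w7");o=bot.get_obs();print(o["ee_pos"],o["tcp_rot"],o["grasp_force"],o["opening"])
go((.604,.107,.146,178),(.604,.107,.125,178))
cv2.imwrite("pics/w7c.png",cv2.resize(im[150:400,195:445],(600,600),interpolation=cv2.INTER_CUBIC))
```

```text
[0.60422309 0.10688767 0.16025228] [179.07489377   0.19953655 177.825502  ] 97.66855716705322 0.013000491108802475
(0.604, 0.107, 0.146, 178) -> [ 0.3 -0.1 14.3] turn -0.2
(0.604, 0.107, 0.125, 178) -> [ 0.3 -0.5 35.2] turn -0.2
```

View pics/w7c.png

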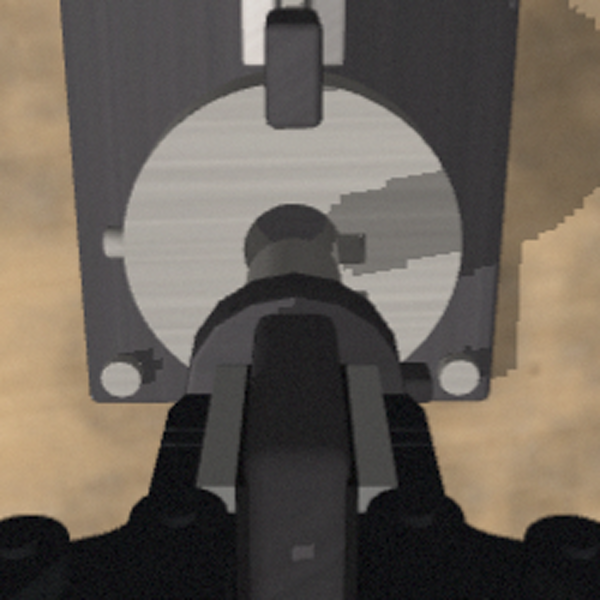

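The pilot (crop x 248–340) is centred over the bore (247–338), and the key faces the keyway. Lowering it in, watching the force.

Emit:
send_rows(
  targets="0 0 6 0 255;0 0 12 0 255;0 0 17 0 255;0 0 22 0 255;0 -0.3 26 0 255;0 -0.3 26 0 255",
)

```text
time: 17.32
ee_pos: [0.6041, 0.1067, 0.1334]
tcp_rot: [179.1, 0.1, 177.8]
wrist_force: [0.1, -0.4, -2.3]
opening: 0.0127
grasp_force: 97.7
```

Emit:
send_rows(
  targets="0 0 3 0 255;0 0 6 0 255;0 0 9 0 255;0 0 9 0 255",
)

```text
time: 17.82
ee_pos: [0.604, 0.1069, 0.1243]
tcp_rot: [179.1, 0.1, 177.8]
wrist_force: [-1.6, -0.5, -2.4]
opening: 0.0129
grasp_force: 97.9
```

No resistance, so the key is already past the face and in the keyway. Pushing home.

Emit:
send_rows(
  targets="0 0 4 0 255;0 0 4 0 255;0 0 8 0 255;0 -0.2 12 0 255;0 -0.3 16 0 255;0 -0.3 20 0 255;0 -0.4 23 0 255;0 -0.4 23 0 255;0 -0.4 23 0 255",
)

```text
time: 18.95
ee_pos: [0.6045, 0.107, 0.1026]
tcp_rot: [179.1, 0.2, 177.8]
wrist_force: [-4.0, -0.2, 6.9]
opening: 0.0125
grasp_force: 98.9
```

Emit:
send_rows(
  targets="0.5 0 1 0 255;0.5 0 2 0 255;0.5 0 3 0 255;0.5 0 3 0 255;0.5 0 3 0 255",
)

```text
time: 19.58
ee_pos: [0.6044, 0.107, 0.101]
tcp_rot: [179.0, 0.3, 177.8]
wrist_force: [-5.0, -0.0, 13.8]
opening: 0.0127
grasp_force: 100.0
```

Emit:
send_rows(
  targets="0.5 0 1 0 255;0.5 0 2 0 255;0.5 0 2 0 255;0.5 0 2 0 255",
)

```text
time: 20.08
ee_pos: [0.6044, 0.1071, 0.1009]
tcp_rot: [179.0, 0.5, 177.8]
wrist_force: [-7.5, -2.8, 25.0]
opening: 0.0129
grasp_force: 101.6
```

Run:
```python
from look import *
for i in(1,):
    im=camera("scene");o=bot.get_obs();print(o["ee_pos"],o["wrist_force"],o["grasp_force"])
a=im[265:360,215:325];w,mp=snap("w8");b=w[150:400,195:445]
cv2.imwrite("pics/fin.png",np.hstack([cv2.resize(a,(440,380),interpolation=cv2.INTER_CUBIC),cv2.resize(b,(360,380))]))
```

```text
[0.60441422 0.10704737 0.10091321] [-7.96294427 -1.67284415 25.15581779] 101.56774163246155
```

View pics/fin.png

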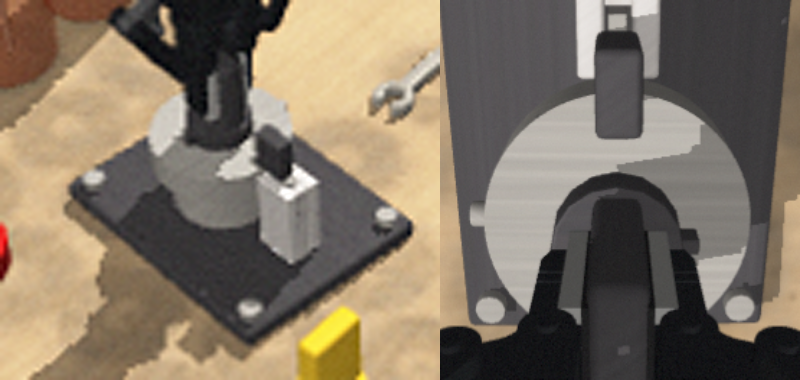

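The collar is on the hub face: z stopped at 0.1009, as predicted, while the force rose to 25 N. The blade is still seated, so I'm handing in.

```bash
python3 -c "
from workcell import ticket
print(ticket.job_done())"
```

```text
the job is handed in; nothing more can be done
None
```

The job is handed in; no verdict came back. The blade is seated in its slot and released, and the keyed shaft is fully home on the hub, gripped at about 100 N and held down at about 25 N, after 20 s of the 59 s allowed.

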